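Mate the hinge leaf with the jamb and hold it for the pin

ROBOT

A 6-joint arm with a two-finger parallel gripper is mounted at the origin on a cart in front of the work surface, level with it; the furniture and walls round the work are solid. World frame = base frame: x ahead of the robot, y to its left, z up, the work surface at z = 0. Lengths are in m, angles in rad, forces in N, time in s.
With the tool pointing down it reaches from about 0.35 to 0.975 m from the base axis. Payload 4.9 kg.
Tool frame: the origin (TCP) lies where the fingers leave the gripper's body, on its centre line; the fingertips stand 73 mm ahead of it and the grasp point (between the pads) lies 54 mm ahead of it; z points along the fingers, y is the direction in which the jaws open and shut (so a half turn about z gives the same grasp; the last joint's range is limited). The gripper opens to 85 mm and grips with 20 to 120 N. Pads are 22 mm wide; open, the fingers measure 114 mm over their backs; the gripper's body (76 mm by 85 mm) begins 54 mm behind the grasp point. The pads swing forward as they close: fully open they stand 13 mm farther back than shut.
Start: joints at [1.162, 0.053, 1.613, -0, 1.476, -0.119], TCP at [0.179, 0.599, 0.304] pointing down, gripper open.
Joint ranges: [-3.01, 3.01], [-1.01, 2.22], [0.06, 2.58], [-1.02, 4.17], [0.09, 2.62], [-3.14, 3.14]. Speed limits (rad/s): [2.57, 2.57, 3.14, 3.14, 3.14, 3.14].

INTERFACE

Orientations are given as a rotation vector (axis times angle).
In Python, from station import monitor, vision, workorder gives the robot as it stands.
- The arm moves only by the tool arm_command, never from a script. Its argument "rows" is text: rows parted by semicolons, each of 6 numbers parted by spaces: the shift along the world's x, y, z in mm, then the turn, a rotation vector about the world's x, y, z in degrees. In form: tx ty tz wx wy wz; .... A call has 1 to 12 rows; each row is the pose to reach, as a shift and turn from the pose measured when the call began; what a row does not reach only later rows make up. A row lasts 1/8 s, in which the tool goes at most 62.5 mm and 10.7 degrees, less where a joint would pass 70% of its speed; a pose out of reach is approached as far as the arm can. A call with a gripper value outside its range is refused whole. "jaw" is the opening, from 0 (shut) to 1 (fully open), set as the call begins (left out, the last holds). The fingers move at their own pace and stop on an object; "squeeze" is the grip in N (left out, the last holds). Time passes only in rows, so rows that repeat a pose let the fingers close. It gives the time, the measured TCP pose, the force and the opening at its end, in the units of the state.
- monitor.get_obs(): the state, without advancing time (a new reading comes with each control period).
- vision.get_image(name): name is "side" or "top"; returns a dict with "frame" (420x560x3 uint8, red, green, blue), "vfov" (degrees; the focal length in pixels is half the picture's height over the tangent of half this angle, whatever the lens; pixels are square), "cx", "cy" (the principal point, pixels), "R" (3x3) and "t" (3): a world point X has camera coordinates R X + t. Camera axes: x right, y down, z forward; pixel columns grow to the right and rows downward; lengths in m; the calibration is good to about 2 mm. A picture is of the moment at which its call begins. There is no depth.
- workorder.finish_job(): hands the job in, once; it reports no verdict.
The state is a dict: "t": time; "q": joint angles; "dq": joint speeds; "effort": joint torques, N m; "tool_pos": TCP position; "tool_rot": TCP orientation; "contact_force": force on the tool from outside, world axes, zero at the start; "wrist_torque": the same for the moment, N m; "opening": finger opening in m.
Only numpy, scipy, OpenCV 4.12 (cv2) and the standard library are available. Lean on these libraries where they do the work, as an engineer would, in place of code of your own. Each camera call takes 0.05 s, during which the arm holds its last target. There are 200 camera calls.

TASK

Pull the hinge leaf that has a single knuckle up off the storage rail against its sprung catch, and bring its knuckle down between the two knuckles of the leaf on the jamb block, pressing the sprung plunger down until the holes of all three knuckles line up and a hinge pin could be pushed through. Keep gripping the leaf and holding it in line: the job finishes with the leaf still held there. Leave the other leaf on the rail, and the loose pin and the vial where they are.

Things in the scene. Friction and masses are not known exactly. Their poses are not given: they have to be found in the camera images.
- leaf_one: steel hinge leaf with ONE knuckle (tube 26 mm long, 24 mm outside, 12 mm hole) in the middle of its lower edge. Origin: centre of that hole; y along the hole, z up the plate. Plate 60 mm wide in y, x = +4 to +12 mm, z = +16 to +88 mm, with a 26 mm wide neck to the knuckle. 0.15 to 0.31 kg. On the rail it stands knuckle down; grip the plate across its 8 mm thickness, above z = +45 mm.
- leaf_two: the other steel leaf on the rail, to be left there: same plate, origin and axes, but with two knuckles, each 14 mm long, at the two ends of its lower edge. It may stand left or right of leaf_one, 88 to 120 mm from it along the rail.
- rail_rack: fixed aluminium rail, 72 mm deep (x), 224 mm long (y). Origin: on the bench, under its middle. The leaves stand on its ledge, holes along y at x = 0, z = 36 mm, their x along its x, plates leaning on the back wall (x = 12 to 22 mm, top at z = 76 mm). Spring posts in front (-x), 52 mm high. Lift a leaf 45 mm or more to clear the wall.
- jamb: fixed white jamb block on a 110 x 110 mm aluminium foot, a steel two-knuckle leaf screwed to its front (-x) face. Origin: on the bench below the middle of the knuckle axis; x points from the knuckles to the block, y along them. Block 84 mm wide, x = 12 to 67 mm, top 79 mm high. Behind jamb and rail hangs the hood's tilted visor, lower edge 0.46 m up, 0.61 m ahead of the robot.
- jamb_bore (a point): middle of the gap between the jamb's two fixed knuckles, on the axis of their holes, 95 mm above the bench; y along the holes, z up, x toward the block. Knuckles 14 mm long, 24 mm outside, 12 mm holes; gap 32 mm wide, open above. leaf_one fits with its y along this y, either way round, plate up; its shoulders then stay 4 mm above the fixed knuckles.
- plunger (a joint): sprung plunger standing up in the gap below the axis: 0 = up, grows as it is pressed down, 0.0085 m = fully down. A knuckle lowered into the gap meets it 8 mm above its aligned height; 4 N starts it, 8 N presses it fully down, where it stops hard 0.5 mm below the aligned height. Let go, it pushes the leaf up out of line.
- hinge_pin: a loose L-shaped steel hinge pin, 6 mm thick and 70 mm long (x) with a short bent end, lying on the bench; not to be moved. Origin: under the middle of its shank.
- blue_vial: a loose white vial with a blue cap, 30 mm wide, 56 mm tall, standing on the bench; not to be moved. Origin: centre of its underside.
- catch0 (a joint): sprung catch bar in front of the leaf on the rail's left (+y) half: 0 = forward, grows as it is pushed back toward -x, 6 mm at most. It bears on the knuckle from above; pulling the leaf straight up takes roughly 8 to 15 N and pushes it back 2 mm; after 20 mm of lift the leaf is free of it.
- catch1 (a joint): the same catch bar on the rail's right (-y) half

How it is judged:
By the outcome, as a careful person would: the job done as asked, in the order asked, and still so for the second after the job is handed in, while the arm keeps its last pose, push and grip.
It also fails if it takes over 51 s, if anything falls off the work surface, if the arm or the gripper's body presses on something with over 40 N, if the wrist force passes 120 N, or if a joint passes its speed limit or range.

## Working session

There is one attempt and no reset: what is moved stays moved. The work goes in short steps, Python scripts to look and compute and a tool call to move; the robot and the scene stay as the last step left them, time stands still between calls to the robot, and variables do not carry over. Pictures are saved under pics/ and viewed, about 8 in all and at most 12, crops included, and the job is handed in when it is done.

Besides the shell and the picture viewer there is one more tool, called in YAML: its name, and indented under it one key for each argument. arm_command: Moves the arm, as the interface text tells. Its arguments: {"type":"object","properties":{"rows":{"type":"string"},"jaw":{"type":"number"},"squeeze":{"type":"number"}},"required":["rows"]}

```bash
mkdir -p pics
cat > h.py <<'E'
import numpy as np, cv2
from station import monitor, vision, workorder
def K(d):
    f=d["frame"].shape[0]/2/np.tan(np.radians(d["vfov"])/2); return f
def proj(d,X):
    c=(np.asarray(d["R"])@np.atleast_2d(X).T).T+np.asarray(d["t"]); f=K(d)
    return np.c_[f*c[:,0]/c[:,2]+d["cx"], f*c[:,1]/c[:,2]+d["cy"]]
def ray(d,p):
    R=np.asarray(d["R"]); o=-R.T@np.asarray(d["t"])
    v=R.T@np.array([(p[0]-d["cx"])/K(d),(p[1]-d["cy"])/K(d),1]); return o,v/np.linalg.norm(v)
def atz(d,p,z):
    o,v=ray(d,p); return o+v*(z-o[2])/v[2]
def tri(d1,p1,d2,p2):
    A=0;b=0
    for d,p in((d1,p1),(d2,p2)):
        o,v=ray(d,p);P=np.eye(3)-np.outer(v,v);A=A+P;b=b+P@o
    return np.linalg.solve(A,b)
def save(d,n,box=None,s=1):
    im=d["frame"][:,:,::-1]
    if box: x0,y0,x1,y1=box; im=im[y0:y1,x0:x1]
    cv2.imwrite("pics/"+n,cv2.resize(im,None,fx=s,fy=s,interpolation=cv2.INTER_CUBIC))
E
python3 - <<'E'
from h import *
import pickle
D={n:vision.get_image(n) for n in("side","top")}
pickle.dump(D,open("d0.pkl","wb"))
for n,d in D.items():
    save(d,n+"0.png",s=1.4); print(n,d["vfov"],d["cx"],d["cy"],np.round(d["R"],3).tolist(),np.round(-np.array(d["R"]).T@d["t"],3))
print(monitor.get_obs())
E
```

```text
side 53.547196970799334 277.8978210572045 207.94645720252802 [[0.897, -0.442, -0.012], [-0.28, -0.548, -0.788], [0.342, 0.711, -0.615]] [ 0.189 -0.55   0.738]
top 48.43877730401065 282.56778670771655 203.51252772981275 [[-0.005, -1.0, -0.018], [-0.996, 0.007, -0.092], [0.092, 0.017, -0.996]] [0.411 0.16  1.099]
{'t': 0.1, 'q': array([ 1.16199883e+00,  5.33035025e-02,  1.61416566e+00, -1.79296922e-05,
        1.47599999e+00, -1.18985564e-01]), 'dq': array([-0.00086204, -0.00190763, -0.00184938,  0.00029962,  0.0024392 ,
        0.000568  ]), 'effort': array([-8.78288375e-06, -3.94908071e+01, -3.71363068e+01, -6.11117207e-05,
        3.98165721e-03, -1.32191857e-05]), 'tool_pos': array([0.17842886, 0.59853794, 0.30277262]), 'tool_rot': array([-4.53572992e-01, -3.10819898e+00,  2.85243974e-03]), 'contact_force': array([0.06993029, 0.51467089, 0.03487453]), 'wrist_torque': array([-0.03848953,  0.02481669, -0.01032386]), 'opening': 0.0853723035654816}
```

View pics/side0.png

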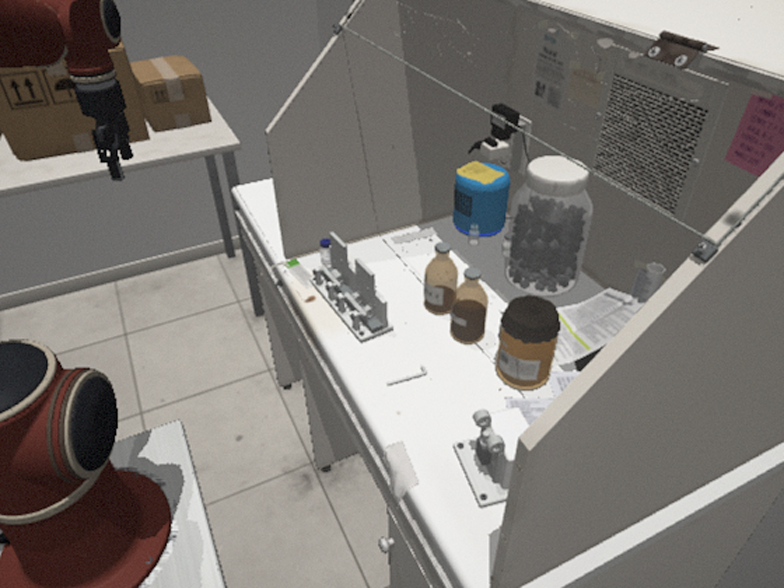

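View pics/top0.png

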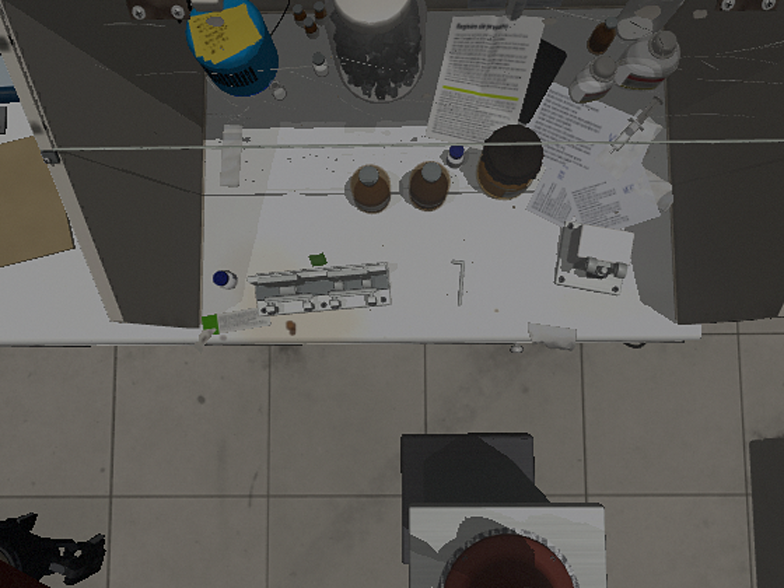

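The side view shows the rail at about (350,295), with two leaves, and the jamb at about (490,455). In the top view the rail is at about (322,288), the jamb at (595,260) and the pin at (459,282). Next I'll enlarge these.

```bash
cat > mos.py <<'E'
import cv2,numpy as np
def grid(d,box,s,step=10):
    x0,y0,x1,y1=box
    im=cv2.resize(d["frame"][y0:y1,x0:x1,::-1],None,fx=s,fy=s,interpolation=cv2.INTER_CUBIC)
    for x in range(-(-x0//step)*step,x1,step):
        cv2.line(im,(int((x-x0+.5)*s),0),(int((x-x0+.5)*s),6),(0,0,255),1); cv2.putText(im,str(x),(int((x-x0+.5)*s)-10,16),0,.35,(0,0,255),1)
    for y in range(-(-y0//step)*step,y1,step):
        cv2.line(im,(0,int((y-y0+.5)*s)),(6,int((y-y0+.5)*s)),(0,0,255),1); cv2.putText(im,str(y),(8,int((y-y0+.5)*s)+4),0,.35,(0,0,255),1)
    return im
def stack(ims,n,axis):
    m=max(i.shape[1-axis] for i in ims); o=[]
    for i in ims:
        p=m-i.shape[1-axis]; o.append(cv2.copyMakeBorder(i,0,p if axis==1 else 0,0,p if axis==0 else 0,cv2.BORDER_CONSTANT))
    r=np.concatenate(o,axis); print(r.shape); cv2.imwrite("pics/"+n,r)
E
python3 - <<'E'
from mos import *; import pickle
D=pickle.load(open("d0.pkl","rb"))
stack([grid(D["side"],(218,160,284,246),6.9),grid(D["top"],(172,182,284,232),3)],"rail.png",1)
stack([grid(D["side"],(320,282,376,364),7),grid(D["top"],(392,154,456,214),6)],"jamb.png",1)
E
```

```text
(593, 791, 3)
(574, 776, 3)
```

View pics/rail.png

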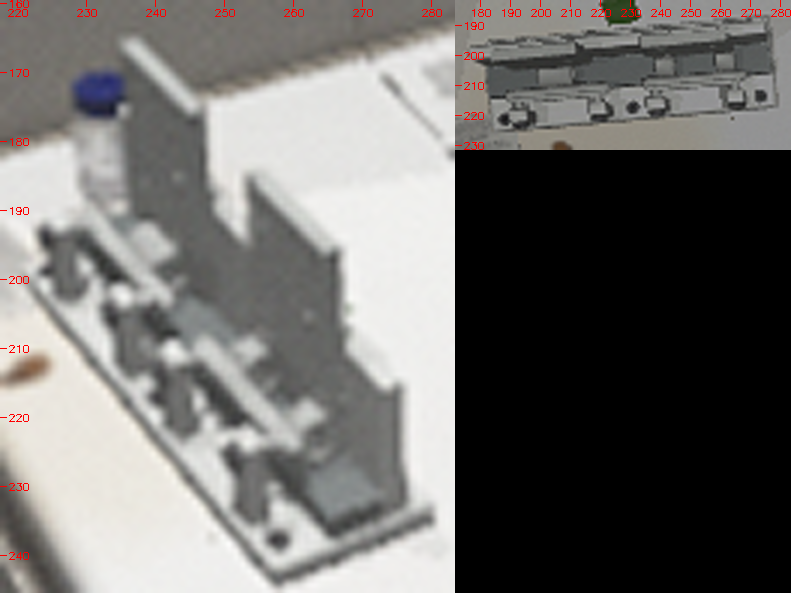

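View pics/jamb.png

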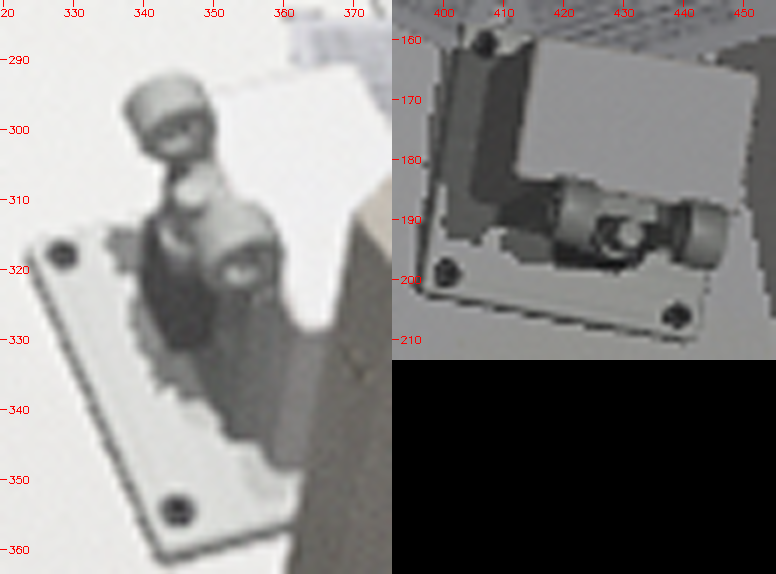

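The leaf on the left (+y) has one knuckle, at top px (205,207), so it is leaf_one. The right leaf has two, at (240,203) and (261,203). The jamb knuckles are at top px (422,189) and (444,193), with their holes at side px (345,300) and (354,320). I'll fit the poses to these.

```bash
cat > fit.py <<'E'
from h import *; from mos import *; import pickle
from scipy.optimize import least_squares
D=pickle.load(open("d0.pkl","rb"))
def W(p,L):
    L=np.atleast_2d(L);c,s=np.cos(p[2]),np.sin(p[2])
    return np.c_[p[0]+c*L[:,0]-s*L[:,1],p[1]+s*L[:,0]+c*L[:,1],L[:,2]]
def m(*a): return np.array(a)/1000
# rail: (cam,pixel,local pt, which leaf)
R=[("side",(258,243.5),(-36,-112,0),0),("side",(280.5,234.5),(36,-112,4),0),("top",(185,225),(-36,112,4),0),("top",(279,217),(-36,-112,4),0),
("side",(235,166),(4,30,124),1),("side",(245.5,176.5),(4,-30,124),1),("side",(247,174.5),(12,-30,124),1),
("side",(253.5,186),(4,30,124),2),("side",(265.5,196.5),(4,-30,124),2),("side",(266.5,194.5),(12,-30,124),2),
("top",(199.5,205),(0,13,48),1),("top",(210.5,204),(0,-13,48),1)]
def fr(p):
    e=[]
    for c,px,l,k in R:
        l=m(*l)+[0,[0,p[3],p[4]][k],0]; e.append(proj(D[c],W(p,l))[0]-px)
    return np.ravel(e)
r=least_squares(fr,[.55,.3,.05,.05,-.05],loss="soft_l1")
print("rail",np.round(r.x,4),"\n",np.round(fr(r.x).reshape(-1,2),1).tolist())
J=[("side",(345,300.5),(0,16,95)),("side",(354.5,320),(0,-30,95)),
("top",(415.5,160),(67,42,79)),("top",(453,166),(67,-42,79)),("top",(413,183),(12,42,79)),
("top",(419.5,189),(0,30,107)),("top",(447.5,193),(0,-30,107))]
def fj(p): return np.ravel([proj(D[c],W(p,m(*l)))[0]-px for c,px,l in J])
j=least_squares(fj,[.6,-.2,-.1],loss="soft_l1")
print("jamb",np.round(j.x,4),"\n",np.round(fj(j.x).reshape(-1,2),1).tolist())
pickle.dump((r.x,j.x),open("fit.pkl","wb"))
E
python3 fit.py
python3 - <<'E'
from fit import *
p=r.x;q=j.x
def draw(im,d,box,s,pts,col):
    u=((proj(d,pts)-[box[0],box[1]]+.5)*s).astype(int)
    cv2.polylines(im,[u],True,col,1)
def box3(a,b):
    return [[(x,y,z) for x,y in((a[0],a[1]),(b[0],a[1]),(b[0],b[1]),(a[0],b[1]))] for z in(a[2],b[2])]
def ring(y): 
    t=np.linspace(0,2*np.pi,24); return np.c_[12*np.cos(t),0*t+y,95+12*np.sin(t)]
ims=[]
for c,bx,s in(("side",(218,160,284,246),5),("side",(320,282,376,364),5)):
    im=grid(D[c],bx,s); ims.append(im)
tops=[]
for c,bx,s in(("top",(172,182,284,232),3.4),("top",(392,154,456,214),5)):
    im=grid(D[c],bx,s); tops.append(im)
for (c,bx,s),im in zip((("side",(218,160,284,246),5),("side",(320,282,376,364),5),("top",(172,182,284,232),3.4),("top",(392,154,456,214),5)),ims+tops):
    for o in(p[3],p[4]):
        for f in box3((4,o*1e3-30,52),(12,o*1e3+30,124)): draw(im,D[c],bx,s,W(p,m(*f)),(0,0,255))
    draw(im,D[c],bx,s,W(p,m((-36,-112,0),(36,-112,0),(36,112,0),(-36,112,0))),(0,200,0))
    draw(im,D[c],bx,s,W(p,m((12,-112,76),(22,-112,76),(22,112,76),(12,112,76))),(255,0,0))
    o=p[3]*1e3; draw(im,D[c],bx,s,W(p,m((-12,o-13,36),(-12,o+13,36),(0,o+13,48),(0,o-13,48))),(255,0,255))
    draw(im,D[c],bx,s,W(q,m(*box3((12,-42,79),(67,42,79))[0])),(0,200,0))
    for y in(-30,-16,16,30): draw(im,D[c],bx,s,W(q,m(*ring(y))),(0,0,255) if abs(y)==30 else (255,0,0))
A=np.zeros((600,800,3),np.uint8)
A[:430,:330]=ims[0]; A[:410,335:615]=ims[1]
t=tops[0]; A[430:430+t.shape[0],:t.shape[1]]=t
t=tops[1][:,:]; t=cv2.resize(t,None,fx=.75,fy=.75); A[600-t.shape[0]:,420:420+t.shape[1]]=t
cv2.imwrite("pics/ov.png",A)
E
```

```text
rail [ 0.5105  0.3014  0.0768  0.0522 -0.0564] 
 [[-0.5, 1.5], [0.8, -0.3], [-0.7, -1.1], [0.1, -1.0], [-0.1, -0.3], [-0.8, -0.5], [0.4, 0.6], [-0.2, -1.1], [-0.9, 0.1], [0.9, 1.1], [-0.1, 0.5], [0.3, 0.5]]
jamb [ 0.5284 -0.1458 -0.175 ] 
 [[-0.9, 0.5], [-0.6, -0.3], [-0.0, -0.8], [0.5, -0.5], [-1.1, 0.6], [0.5, -0.7], [0.6, -0.0]]
rail [ 0.5105  0.3014  0.0768  0.0522 -0.0564] 
 [[-0.5, 1.5], [0.8, -0.3], [-0.7, -1.1], [0.1, -1.0], [-0.1, -0.3], [-0.8, -0.5], [0.4, 0.6], [-0.2, -1.1], [-0.9, 0.1], [0.9, 1.1], [-0.1, 0.5], [0.3, 0.5]]
jamb [ 0.5284 -0.1458 -0.175 ] 
 [[-0.9, 0.5], [-0.6, -0.3], [-0.0, -0.8], [0.5, -0.5], [-1.1, 0.6], [0.5, -0.7], [0.6, -0.0]]
```

View pics/ov.png

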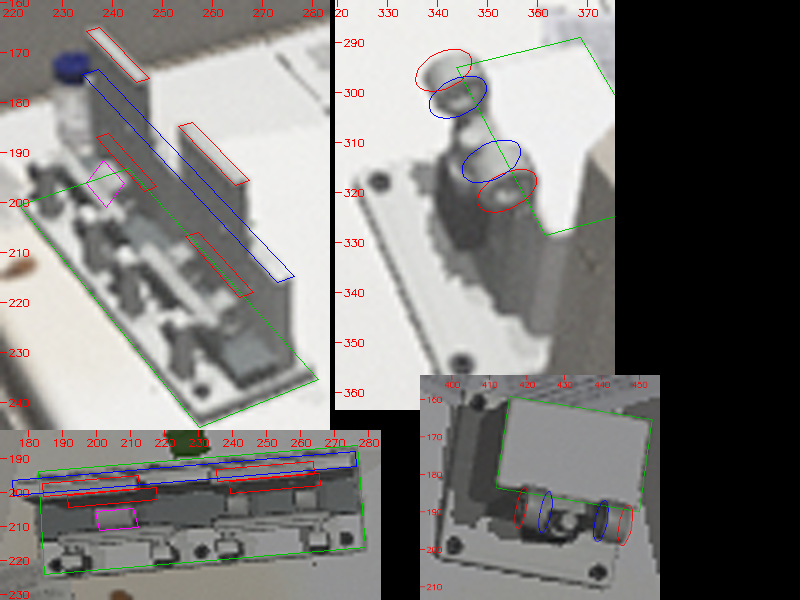

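The overlay matches to about 1 px. Leaf_one's hole is at about (0.5065, 0.3535), so the grasp TCP is about (0.5145, 0.354, 0.157) with a yaw change of -69°. I'll go in low, staying in front of the hood at first.

arm_command:
  rows: "20 -30 -5 0 0 -9; 45 -65 -10 0 0 -18; 70 -100 -15 0 0 -27; 95 -135 -22 0 0 -36; 120 -170 -30 0 0 -45; 145 -205 -38 0 0 -54; 165 -230 -45 0 0 -62; 182 -244 -50 0 0 -69; 182 -244 -50 0 0 -69; 182 -244 -50 0 0 -69"
  jaw: 0.5

```text
t: 1.35
tool_pos: [0.3601, 0.3548, 0.2526]
tool_rot: [-2.132, -2.305, 0.002]
contact_force: [0.2, 0.5, -1.2]
opening: 0.0425
```

arm_command:
  rows: "30 0 0 0 0 0; 65 0 0 0 0 0; 100 0 0 0 0 0; 130 0 0 0 0 0; 148 0 0 0 0 0; 153 0 0 0 0 0; 153 0 0 0 0 0; 153 0 0 0 0 0"

```text
t: 2.35
tool_pos: [0.5122, 0.355, 0.2527]
tool_rot: [-2.131, -2.306, 0.003]
contact_force: [-1.3, -0.9, 0.8]
opening: 0.0424
```

arm_command:
  rows: "2 -1 -15 0 0 0; 2 -1 -35 0 0 0; 2 -1 -55 0 0 0; 2 -1 -72 0 0 0; 2 -1 -82 0 0 0; 2 -1 -87 0 0 0; 2 -1 -87 0 0 0"

```text
t: 3.22
tool_pos: [0.5143, 0.3541, 0.1656]
tool_rot: [-2.131, -2.306, 0.003]
contact_force: [0.3, -0.6, 0.5]
opening: 0.043
```

Run:
```python
from h import *; from mos import *; import pickle
D={n:vision.get_image(n) for n in("side","top")}; pickle.dump(D,open("d1.pkl","wb"))
print(monitor.get_obs()["tool_pos"])
stack([grid(D["side"],(210,120,284,220),5.5),grid(D["top"],(165,120,250,235),4.6)],"g1.png",1)
```

```text
[0.51464851 0.35428127 0.16652233]
(550, 798, 3)
```

View pics/g1.png

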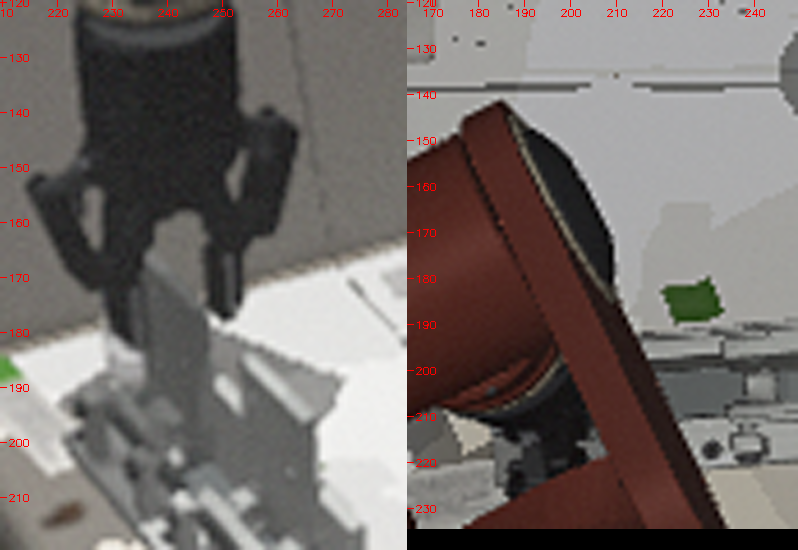

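The plate stands between the fingers. I'll lower the last 9 mm and grip.

arm_command:
  rows: "0 0 -5 0 0 0; 0 0 -9 0 0 0; 0 0 -9 0 0 0; 0 0 -9 0 0 0"

```text
t: 3.82
tool_pos: [0.5147, 0.3542, 0.1575]
tool_rot: [-2.131, -2.306, 0.001]
contact_force: [-0.2, -0.1, 1.1]
opening: 0.0429
```

arm_command:
  rows: "0 0 0 0 0 0; 0 0 0 0 0 0; 0 0 0 0 0 0; 0 0 0 0 0 0; 0 0 0 0 0 0; 0 0 0 0 0 0"
  jaw: 0
  squeeze: 80

```text
t: 4.58
tool_pos: [0.5141, 0.3543, 0.1577]
tool_rot: [-2.13, -2.306, 0.003]
contact_force: [-4.9, -0.6, 5.4]
opening: 0.0069
```

Gripped, with the opening at about the plate thickness. Now I'll lift straight up in slow steps.

arm_command:
  rows: "-0.5 0 3 0 0 0; -0.5 0 6 0 0 0; -0.5 0 9 0 0 0; -0.5 0 12 0 0 0; -0.5 0 16 0 0 0; -0.5 0 20 0 0 0; -0.5 0 24 0 0 0; -0.5 0 24 0 0 0"

```text
t: 5.58
tool_pos: [0.5137, 0.3545, 0.1826]
tool_rot: [-2.13, -2.306, 0.001]
contact_force: [0.1, 0.6, -2.1]
opening: 0.0068
```

arm_command:
  rows: "0 0 10 0 0 0; 0 0 22 0 0 0; 0 0 36 0 0 0; 0 0 50 0 0 0; 0 0 63 0 0 0; 0 0 70 0 0 0; 0 0 72 0 0 0; 0 0 72 0 0 0; 0 0 72 0 0 0"

```text
t: 6.7
tool_pos: [0.5134, 0.3544, 0.2538]
tool_rot: [-2.129, -2.306, 0.004]
contact_force: [-0.2, -1.0, -2.2]
opening: 0.0072
```

Run:
```python
from h import *; from mos import *; import pickle
D={n:vision.get_image(n) for n in("side","top")}; pickle.dump(D,open("d2.pkl","wb"))
o=monitor.get_obs(); print(o["tool_pos"],o["tool_rot"],o["contact_force"],o["opening"])
cv2.imwrite("pics/g2.png",grid(D["side"],(200,90,290,230),4.2))
```

```text
[0.51350072 0.35440094 0.25390865] [-2.12958182 -2.30560895  0.00303767] [-0.00363052  0.22913244 -1.26181704] 0.0074156607233147485
```

View pics/g2.png

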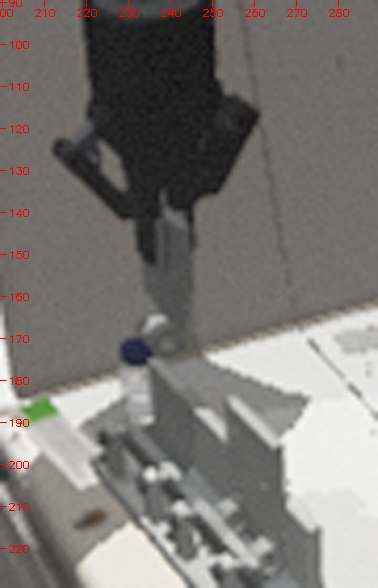

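The leaf is lifted, with its knuckle showing at about (237,170), and leaf_two is still on the rail. I'll carry it to the jamb, pulling back toward the robot first so it clears leaf_two.

arm_command:
  rows: "-20 0 0 0 0 0; -50 0 0 0 0 0; -75 -10 0 0 0 0; -83 -45 0 0 0 -2; -83 -90 0 0 0 -4; -83 -135 0 0 0 -6; -83 -180 0 0 0 -8; -83 -225 0 0 0 -10; -83 -270 0 0 0 -12; -83 -315 0 0 0 -14; -83 -345 0 0 0 -14.5; -83 -360 0 0 0 -14.5"

```text
t: 8.3
tool_pos: [0.4304, -0.0068, 0.2539]
tool_rot: [-2.405, -2.016, 0.002]
contact_force: [-0.5, -0.2, -3.3]
opening: 0.0066
```

arm_command:
  rows: "0 -30 3 0 0 0; 0 -70 3 0 0 0; 0 -105 3 0 0 0; 0 -130 3 0 0 0; 15 -141 3 0 0 0; 45 -141 3 0 0 0; 75 -141 3 0 0 0; 95 -141 3 0 0 0; 104 -141 3 0 0 0; 106 -141 3 0 0 0; 106 -141 3 0 0 0; 106 -141 3 0 0 0"

```text
t: 9.8
tool_pos: [0.5359, -0.1478, 0.2569]
tool_rot: [-2.405, -2.016, 0.002]
contact_force: [0.6, -0.5, -2.5]
opening: 0.0071
```

```bash
cat > look.py <<'E'
from h import *; from mos import *; import pickle,sys
n=sys.argv[1]
D={n:vision.get_image(n) for n in("side","top")}; pickle.dump(D,open(n+".pkl","wb"))
o=monitor.get_obs(); a=o["tool_rot"]; print(o["t"],o["tool_pos"],a,"yaw",2*np.degrees(np.arctan2(a[1],a[0]))%180-90,o["contact_force"],o["opening"])
stack([grid(D["side"],(310,230,375,330),5.8),grid(D["top"],(390,135,460,215),5.8)],n+".png",1)
E
python3 look.py j1
```

```text
9.9 [ 0.53599093 -0.14785194  0.25699521] [-2.40553101e+00 -2.01589059e+00  2.05135655e-03] yaw -10.072429006766129 [ 0.0099603   0.25564238 -1.67820302] 0.006900411631745341
(580, 783, 3)
```

View pics/j1.png

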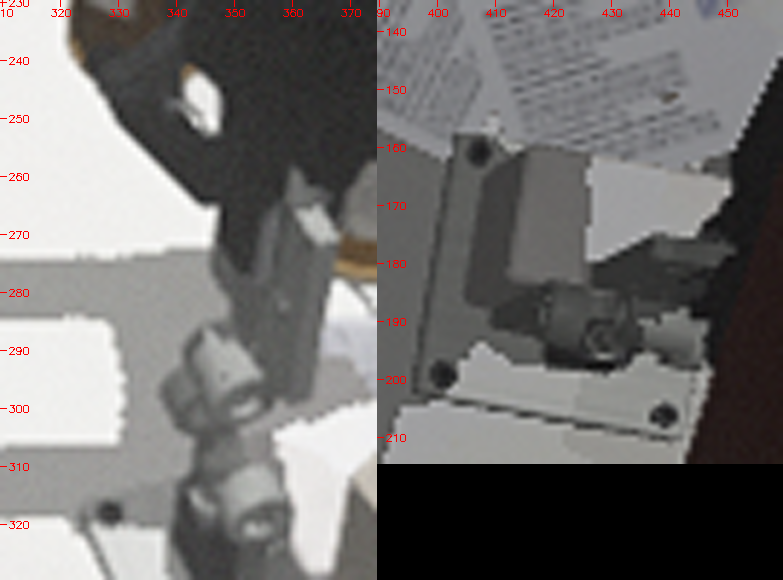

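Run:
```python
from h import *; from mos import *; import pickle
D=pickle.load(open("j1.pkl","rb")); r,q=pickle.load(open("fit.pkl","rb"))
tp=np.array([.53595,-.1478,.2569]); yaw=np.radians(-10.07)
c,s=np.cos(yaw),np.sin(yaw); Rz=np.array([[c,-s,0],[s,c,0],[0,0,1]])
hole=tp-Rz@[.008,0,.1217]
print("hole",hole)
near=np.array([q[0],q[1],.095])
cq,sq=np.cos(q[2]),np.sin(q[2]); Rq=np.array([[cq,-sq,0],[sq,cq,0],[0,0,1]])
L=lambda l: hole+Rz@np.array(l)/1e3
J=lambda l: near+Rq@np.array(l)/1e3
d=D["side"]
print("leaf face pred",proj(d,L((0,-13,0))),"seen 351.4 298.5"); print("jamb near pred",proj(d,J((0,-30,0))),"seen 354 319.7")
print("plate top corners pred",proj(d,[L((4,-30,88)),L((12,-30,88)),L((4,-30,16)),L((12,-30,16))]))
for a in np.eye(3): print("d px/mm",proj(d,hole+Rz@a*1e-3)-proj(d,hole))
im=grid(D["side"],(330,255,375,330),7.5); u=lambda P:tuple(((proj(d,P)[0]-[330,255]+.5)*7.5).astype(int))
t=np.linspace(0,2*np.pi,25)
for rr in(6,12):
    for k,f,col in((-13,L,(0,0,255)),(13,L,(0,160,255)),(-30,J,(255,0,0)),(16,J,(255,0,0))):
        cv2.polylines(im,[np.array([u(f((rr*np.cos(a),k,rr*np.sin(a)))) for a in t])],True,col,1)
cv2.polylines(im,[np.array([u(L(x)) for x in((4,-30,16),(4,-30,88),(4,30,88),(4,30,16))])],True,(0,0,255),1)
cv2.polylines(im,[np.array([u(L(x)) for x in((12,-30,16),(12,-30,88),(4,-30,88),(4,-30,16))])],True,(0,0,255),1)
d=D["top"]; im2=grid(d,(400,150,460,210),7); u=lambda P:tuple(((proj(d,P)[0]-[400,150]+.5)*7).astype(int))
for f,b,col in((L,(-12,12,-13,13,12),(0,0,255)),(L,(4,12,-30,30,88),(0,160,255)),(J,(-12,12,-30,-16,0),(255,0,0)),(J,(-12,12,16,30,0),(255,0,0))):
    cv2.polylines(im2,[np.array([u(f((b[i],b[k],b[4] if b[4]!=12 else 0))) for i,k in((0,2),(1,2),(1,3),(0,3))])],True,col,1)
stack([im,im2],"j1o.png",1)
```

```text
hole [ 0.52807324 -0.14640119  0.1352    ]
leaf face pred [[352.29592955 298.96291618]] seen 351.4 298.5
jamb near pred [[353.93651395 319.65711845]] seen 354 319.7
plate top corners pred [[363.83920805 271.7430559 ]
 [368.20521407 270.7302918 ]
 [359.19270753 299.78143797]
 [363.30918229 298.76503306]]
d px/mm [[ 0.49709809 -0.12040595]]
d px/mm [[-0.21955848 -0.40035889]]
d px/mm [[ 0.05044118 -0.35625608]]
(562, 758, 3)
```

View pics/j1o.png

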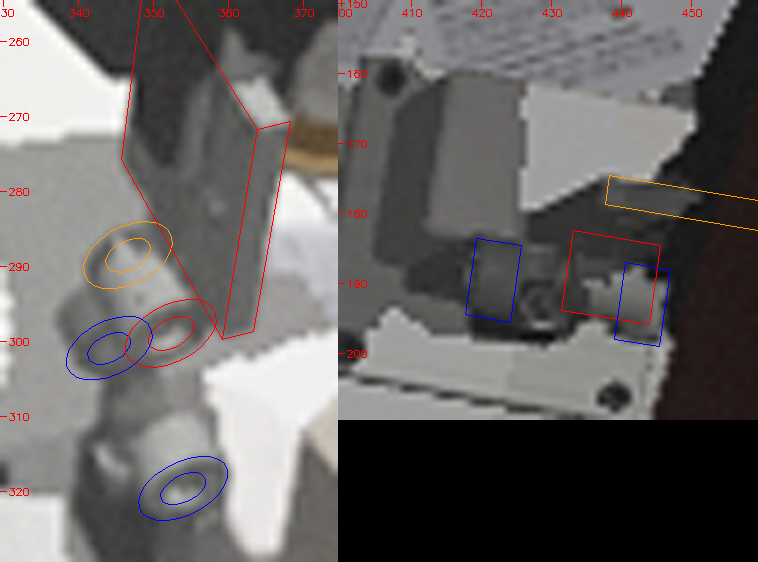

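The predicted and seen leaf knuckle agree to about 1 px: ring predicted at (352.3,299.0), seen at (351.4,298.5). The jamb ring agrees too. I'll make half the correction, enter the gap slowly and watch the force.

arm_command:
  rows: "0.5 -0.5 -5 0 0 0; 0.5 -0.5 -10 0 0 0; 0.5 -0.5 -14 0 0 0; 0.5 -0.5 -17 0 0 0; 0.5 -0.5 -19 0 0 0; 0.5 -0.5 -21 0 0 0; 0.5 -0.5 -23 0 0 0; 0.5 -0.5 -25 0 0 0; 0.5 -0.5 -25 0 0 0; 0.5 -0.5 -25 0 0 0"

```text
t: 11.15
tool_pos: [0.5365, -0.1483, 0.2321]
tool_rot: [-2.406, -2.016, 0.002]
contact_force: [-0.3, 0.9, -2.9]
opening: 0.0074
```

It is in the gap without touching. I'll probe the side clearance along the hole axis.

arm_command:
  rows: "0.2 1 0 0 0 0; 0.35 2 0 0 0 0; 0.35 2 0 0 0 0"

```text
t: 11.52
tool_pos: [0.5369, -0.1463, 0.2321]
tool_rot: [-2.406, -2.016, 0.002]
contact_force: [-0.3, -0.5, -2.9]
opening: 0.0071
```

arm_command:
  rows: "0.1 0.5 0 0 0 0; 0.17 1 0 0 0 0; 0.17 1 0 0 0 0"

```text
t: 11.9
tool_pos: [0.5371, -0.1452, 0.2321]
tool_rot: [-2.405, -2.016, 0.002]
contact_force: [-0.1, 0.1, -3.0]
opening: 0.0069
```

arm_command:
  rows: "0.1 0.5 0 0 0 0; 0.17 1 0 0 0 0; 0.17 1 0 0 0 0"

```text
t: 12.28
tool_pos: [0.5372, -0.1445, 0.2321]
tool_rot: [-2.406, -2.017, 0.003]
contact_force: [-0.4, -2.1, -1.6]
opening: 0.0069
```

arm_command:
  rows: "0.1 0.5 0 0 0 0; 0.17 1 0 0 0 0; 0.17 1 0 0 0 0"

```text
t: 12.65
tool_pos: [0.5373, -0.1441, 0.2322]
tool_rot: [-2.407, -2.017, 0.005]
contact_force: [-1.1, -5.6, -2.7]
opening: 0.007
```

Contact on the +y side is at tool y ≈ -0.1446. I'll check the other side.

arm_command:
  rows: "-0.4 -2 0 0 0 0; -0.7 -4 0 0 0 0; -1 -5.5 0 0 0 0; -1 -5.5 0 0 0 0"

```text
t: 13.15
tool_pos: [0.5363, -0.1495, 0.2322]
tool_rot: [-2.407, -2.017, 0.004]
contact_force: [0.7, 0.5, -2.0]
opening: 0.0074
```

arm_command:
  rows: "-0.1 -0.5 0 0 0 0; -0.17 -1 0 0 0 0; -0.17 -1 0 0 0 0"

```text
t: 13.52
tool_pos: [0.5361, -0.1504, 0.2322]
tool_rot: [-2.407, -2.017, 0.004]
contact_force: [0.2, 1.8, -1.8]
opening: 0.0069
```

arm_command:
  rows: "-0.1 -0.5 0 0 0 0; -0.17 -1 0 0 0 0; -0.17 -1 0 0 0 0"

```text
t: 13.9
tool_pos: [0.5361, -0.151, 0.2322]
tool_rot: [-2.406, -2.016, 0.002]
contact_force: [0.6, 3.2, -2.0]
opening: 0.0069
```

The centre is at tool y ≈ -0.1475, as fitted. I'll re-centre and lower onto the plunger.

arm_command:
  rows: "0.3 1.7 0 0 0 0; 0.5 3.5 -1 0 0 0; 0.5 3.5 -3 0 0 0; 0.5 3.5 -5 0 0 0; 0.5 3.5 -6.5 0 0 0; 0.5 3.5 -6.5 0 0 0; 0.5 3.5 -6.5 0 0 0"

```text
t: 14.78
tool_pos: [0.5366, -0.1475, 0.2258]
tool_rot: [-2.406, -2.016, 0.002]
contact_force: [0.3, -0.3, -2.0]
opening: 0.0072
```

arm_command:
  rows: "0 0 -1 0 0 0; 0 0 -2 0 0 0; 0 0 -2 0 0 0; 0 0 -2 0 0 0"

```text
t: 15.28
tool_pos: [0.5368, -0.1476, 0.2243]
tool_rot: [-2.406, -2.017, 0.002]
contact_force: [-1.4, -0.2, 1.5]
opening: 0.0073
```

arm_command:
  rows: "0 0 -1 0 0 0; 0 0 -2 0 0 0; 0 0 -2 0 0 0; 0 0 -2 0 0 0"

```text
t: 15.78
tool_pos: [0.5368, -0.1476, 0.2224]
tool_rot: [-2.407, -2.017, 0.002]
contact_force: [-1.0, 0.9, 2.8]
opening: 0.0073
```

The plunger contact came at the predicted height. I'll keep pressing.

arm_command:
  rows: "0 0 -1 0 0 0; 0 0 -2 0 0 0; 0 0 -3 0 0 0; 0 0 -3 0 0 0; 0 0 -3 0 0 0"

```text
t: 16.4
tool_pos: [0.5369, -0.1476, 0.2196]
tool_rot: [-2.407, -2.017, 0.002]
contact_force: [-1.3, 0.7, 4.2]
opening: 0.0069
```

arm_command:
  rows: "0 0 -1 0 0 0; 0 0 -2 0 0 0; 0 0 -2 0 0 0; 0 0 -2 0 0 0"

```text
t: 16.9
tool_pos: [0.5369, -0.1476, 0.2176]
tool_rot: [-2.407, -2.017, 0.002]
contact_force: [-2.0, 1.3, 5.1]
opening: 0.0072
```

arm_command:
  rows: "0 0 -0.5 0 0 0; 0 0 -1 0 0 0; 0 0 -1 0 0 0; 0 0 -1 0 0 0"

```text
t: 17.4
tool_pos: [0.5369, -0.1476, 0.2167]
tool_rot: [-2.407, -2.017, 0.002]
contact_force: [-1.7, 0.3, 4.3]
opening: 0.0069
```

arm_command:
  rows: "0 0 -0.5 0 0 0; 0 0 -0.5 0 0 0; 0 0 -0.5 0 0 0"

```text
t: 17.77
tool_pos: [0.5369, -0.1476, 0.2163]
tool_rot: [-2.407, -2.017, 0.002]
contact_force: [-2.4, 1.0, 6.1]
opening: 0.0072
```

arm_command:
  rows: "0 0 -0.5 0 0 0; 0 0 -0.5 0 0 0; 0 0 -0.5 0 0 0"

```text
t: 18.15
tool_pos: [0.5369, -0.1476, 0.2161]
tool_rot: [-2.407, -2.017, 0.002]
contact_force: [-2.9, 0.7, 6.5]
opening: 0.0068
```

arm_command:
  rows: "0 0 -0.5 0 0 0; 0 0 -0.5 0 0 0; 0 0 -0.5 0 0 0"

```text
t: 18.52
tool_pos: [0.537, -0.1476, 0.216]
tool_rot: [-2.407, -2.017, 0.002]
contact_force: [-3.1, 0.8, 6.3]
opening: 0.0067
```

arm_command:
  rows: "0 0 -1 0 0 0; 0 0 -1.5 0 0 0; 0 0 -1.5 0 0 0"

```text
t: 18.9
tool_pos: [0.5371, -0.1477, 0.2159]
tool_rot: [-2.407, -2.017, 0.002]
contact_force: [-4.8, 1.1, 10.4]
opening: 0.0074
```

Run:
```python
from h import *; from mos import *; import pickle
D={n:vision.get_image(n) for n in("side","top")}; pickle.dump(D,open("j2.pkl","wb"))
o=monitor.get_obs(); print(o["t"],o["tool_pos"],o["contact_force"])
d=D["side"]; _,q=pickle.load(open("fit.pkl","rb"))
cq,sq=np.cos(q[2]),np.sin(q[2]); Rq=np.array([[cq,-sq,0],[sq,cq,0],[0,0,1]])
J=lambda l: np.array([q[0],q[1],.095])+Rq@np.array(l)/1e3
b=(330,285,368,328); s=10.5
im=grid(d,b,s); raw=im.copy(); u=lambda P:tuple(((proj(d,P)[0]-[b[0],b[1]]+.5)*s).astype(int))
t=np.linspace(0,2*np.pi,40)
for k,col in((-30,(255,0,0)),(-16,(255,0,0)),(16,(255,0,0)),(30,(255,0,0)),(-13,(0,0,255)),(13,(0,0,255))):
    cv2.polylines(im,[np.array([u(J((12*np.cos(a),k,12*np.sin(a)))) for a in t])],True,col,1)
stack([raw,im],"j2.png",1)
```

```text
19.0 [ 0.53715589 -0.14767706  0.21596785] [-3.48913725  1.35648146 10.58572077]
(452, 798, 3)
```

View pics/j2.png

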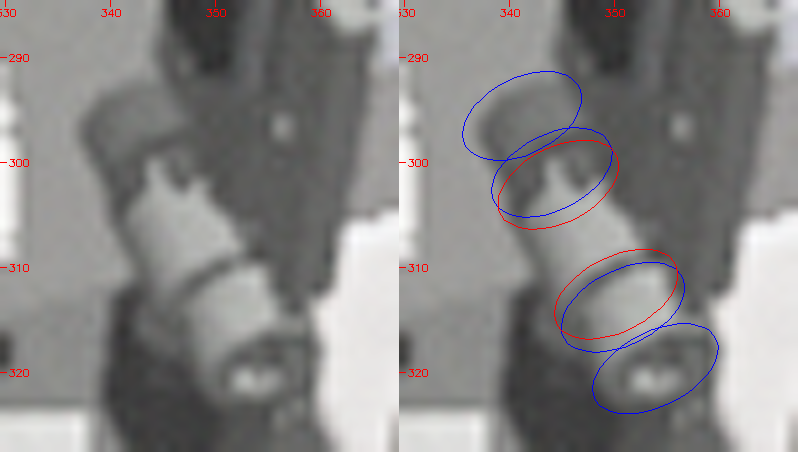

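The tubes look roughly collinear, with the leaf perhaps 1 mm toward -x. The hard stop is at TCP z ≈ 0.2160. I'll rise to the aligned height and measure the x offset on a rectified view along the axis.

arm_command:
  rows: "0 0 0.7 0 0 0; 0 0 0.7 0 0 0; 0 0 0.7 0 0 0; 0 0 0.7 0 0 0"

```text
t: 19.5
tool_pos: [0.537, -0.1477, 0.2166]
tool_rot: [-2.406, -2.017, 0.002]
contact_force: [-2.4, 1.2, 5.0]
opening: 0.0072
```

```bash
cat > rect.py <<'E'
from h import *; import pickle,sys
F=[vision.get_image("side") for _ in range(6)]; d=F[0]
I=np.mean([f["frame"].astype(np.float32) for f in F],0)
o=monitor.get_obs(); print(o["t"],o["tool_pos"],o["contact_force"])
_,q=pickle.load(open("fit.pkl","rb")); cq,sq=np.cos(q[2]),np.sin(q[2]); Rq=np.array([[cq,-sq,0],[sq,cq,0],[0,0,1]])
B=np.array([q[0],q[1],.095])
# perpendicular to axis and view direction, in mm at axis depth
oC,_=ray(d,(0,0)); v=B-oC; v/=np.linalg.norm(v); n=np.cross(Rq[:,1],v); n/=np.linalg.norm(n); n*=np.sign(n@Rq[:,0])
print("w per mm jamb x,z:",n@Rq[:,0],n@[0,0,1])
ys=np.arange(-40,40,.1); ws=np.arange(-22,22,.1)
Y,Wd=np.meshgrid(ys,ws)
P=B+Y.ravel()[:,None]*1e-3*Rq[:,1]+Wd.ravel()[:,None]*1e-3*n
uv=proj(d,P).astype(np.float32).reshape(*Y.shape,2)
im=cv2.remap(I[:,:,::-1],uv[...,0],uv[...,1],cv2.INTER_CUBIC); im=np.clip(im*1.3,0,255).astype(np.uint8)
np.save("rect.npy",im)
for y in range(-40,40,10): cv2.putText(im,str(y),((y+40)*10,12),0,.4,(0,0,255),1); 
for w in(-12,-6,0,6,12): cv2.line(im,(0,(w+22)*10),(800,(w+22)*10),(0,0,255),1); cv2.putText(im,str(w),(2,(w+22)*10-2),0,.4,(0,0,255),1)
cv2.imwrite("pics/"+sys.argv[1],im)
E
python3 rect.py r1.png
```

```text
19.8 [ 0.53704989 -0.14765217  0.21656248] [-3.15383617  1.02054742  5.67489228]
w per mm jamb x,z: 0.9253637073932504 0.3790804783148545
```

View pics/r1.png

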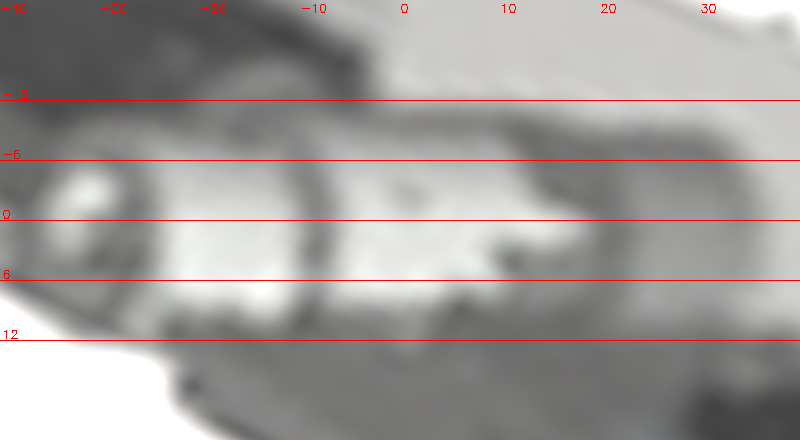

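Run:
```python
import numpy as np
g=np.load("rect.npy").astype(float).mean(2)
for y in(-25,-22,-19,-16,-6,-3,0,3,6,9,12,18,20,22,24,26,28):
    c=g[:,int((y+40)*10)-5:int((y+40)*10)+6].mean(1)
    gr=np.gradient(c); a=slice(60,170); b=slice(270,350)
    k=60+np.argmin(gr[a]); k2=60+np.argmax(gr[a]); k3=270+np.argmin(gr[b])
    print(y,"fall %.1f(%.2f) rise %.1f(%.2f) lowfall %.1f(%.2f)"%(k/10-22,gr[k],k2/10-22,gr[k2],k3/10-22,gr[k3]))
```

```text
-25 fall -13.5(-0.32) rise -10.2(2.21) lowfall 11.3(-0.92)
-22 fall -14.1(-0.44) rise -8.5(2.17) lowfall 8.1(-3.79)
-19 fall -10.7(-0.14) rise -7.5(2.06) lowfall 9.5(-3.92)
-16 fall -11.8(-0.55) rise -6.3(2.29) lowfall 8.8(-4.02)
-6 fall -16.0(-0.91) rise -10.1(2.26) lowfall 9.0(-3.20)
-3 fall -12.9(-0.92) rise -8.5(1.71) lowfall 8.5(-4.20)
0 fall -11.6(-2.56) rise -7.6(2.11) lowfall 7.9(-3.67)
3 fall -12.0(-2.98) rise -8.2(1.91) lowfall 8.1(-4.12)
6 fall -11.3(-2.89) rise -8.2(1.73) lowfall 7.7(-4.09)
9 fall -11.9(-2.79) rise -8.0(2.12) lowfall 7.5(-3.20)
12 fall -10.9(-3.36) rise -6.6(1.76) lowfall 7.4(-0.95)
18 fall -10.2(-2.77) rise -14.0(0.45) lowfall 7.7(-1.12)
20 fall -9.5(-3.15) rise -13.1(0.70) lowfall 12.7(-0.44)
22 fall -8.9(-2.86) rise -12.2(0.52) lowfall 11.4(-0.94)
24 fall -9.6(-3.24) rise -6.0(1.05) lowfall 9.9(-1.53)
26 fall -9.1(-3.12) rise -5.4(0.95) lowfall 10.9(-1.41)
28 fall -9.7(-2.85) rise -6.1(0.68) lowfall 9.8(-1.55)
```

Run:
```python
from h import *; import pickle
D0=pickle.load(open("d0.pkl","rb"))["side"]; D1=pickle.load(open("j1.pkl","rb"))["side"]
_,q=pickle.load(open("fit.pkl","rb"))
def edges(d,B,yaw,ys_,lab,im=None):
    cq,sq=np.cos(yaw),np.sin(yaw); X=np.array([cq,sq,0]);A=np.array([-sq,cq,0])
    oC,_=ray(d,(0,0)); v=B-oC; v/=np.linalg.norm(v); n=np.cross(A,v); n/=np.linalg.norm(n); n*=np.sign(n@X)
    ws=np.arange(-22,22,.1)
    for y in ys_:
        c=0
        for dy in(-.5,0,.5):
            uv=proj(d,B+(y+dy)*1e-3*A+ws[:,None]*1e-3*n).astype(np.float32)
            c=c+cv2.remap(d["frame"].astype(np.float32),uv[:,:1].copy(),uv[:,1:].copy(),cv2.INTER_CUBIC).mean(-1)[:,0]/3
        g=np.gradient(c); L=[(round(ws[i],1),round(g[i],1)) for i in range(1,len(g)-1) if abs(g[i])>1.5 and abs(g[i])>=abs(g[i-1]) and abs(g[i])>abs(g[i+1])]
        print(lab,y,L)
Bq=np.array([q[0],q[1],.095])
edges(D0,Bq,q[2],(-28,-25,-22,-19,19,22,25,28),"empty jamb")
hole=np.array([.52807,-.1464,.1352])
edges(D1,hole,np.radians(-10.07),(-9,-6,-3,0,3,6,9),"leaf j1")
edges(D1,Bq,q[2],(-25,-22,-19,22,25,28),"jamb j1")
```

```text
empty jamb -28 [(np.float64(-10.9), np.float32(1.7)), (np.float64(-10.7), np.float32(1.8)), (np.float64(-10.5), np.float32(1.9)), (np.float64(-10.0), np.float32(1.9)), (np.float64(11.9), np.float32(4.5)), (np.float64(12.2), np.float32(4.6)), (np.float64(12.4), np.float32(5.3)), (np.float64(12.9), np.float32(5.0)), (np.float64(13.1), np.float32(5.3)), (np.float64(13.6), np.float32(4.2))]
empty jamb -25 [(np.float64(12.9), np.float32(3.4)), (np.float64(13.2), np.float32(3.7)), (np.float64(13.4), np.float32(3.7)), (np.float64(14.3), np.float32(2.6))]
empty jamb -22 [(np.float64(-7.2), np.float32(1.5)), (np.float64(-6.9), np.float32(1.7)), (np.float64(10.3), np.float32(-1.7)), (np.float64(10.8), np.float32(-2.4)), (np.float64(11.0), np.float32(-2.2)), (np.float64(13.0), np.float32(3.8)), (np.float64(13.2), np.float32(3.9)), (np.float64(13.5), np.float32(4.4)), (np.float64(13.7), np.float32(4.0)), (np.float64(14.0), np.float32(3.7))]
empty jamb -19 [(np.float64(12.2), np.float32(1.9)), (np.float64(12.8), np.float32(2.7)), (np.float64(13.1), np.float32(2.9)), (np.float64(13.4), np.float32(
[... 5472 characters left out ...]
t32(-1.7)), (np.float64(-10.0), np.float32(-2.1)), (np.float64(-9.7), np.float32(-2.4)), (np.float64(-9.3), np.float32(-2.4)), (np.float64(-9.0), np.float32(-2.0)), (np.float64(-8.8), np.float32(-1.8)), (np.float64(-8.5), np.float32(-1.7))]
jamb j1 28 [(np.float64(-10.4), np.float32(-2.0)), (np.float64(-10.2), np.float32(-2.3)), (np.float64(-9.7), np.float32(-2.4)), (np.float64(-9.3), np.float32(-2.0)), (np.float64(-9.0), np.float32(-2.0)), (np.float64(-8.6), np.float32(-1.7)), (np.float64(-8.2), np.float32(-1.6)), (np.float64(6.3), np.float32(1.6)), (np.float64(6.7), np.float32(1.7)), (np.float64(6.9), np.float32(1.6)), (np.float64(7.1), np.float32(1.7)), (np.float64(7.5), np.float32(1.5))]
```

In the empty-jamb image the fixed knuckles' axis sits at w≈+2. The leaf's silhouette is centred at about 0, and the small -x reaction agrees. I'll shift the leaf +2 mm along jamb x and remeasure.

arm_command:
  rows: "0.7 -0.1 0 0 0 0; 1.4 -0.2 0 0 0 0; 2 -0.3 -0.1 0 0 0; 2 -0.3 -0.1 0 0 0; 2 -0.3 -0.1 0 0 0"

```text
t: 20.42
tool_pos: [0.538, -0.1478, 0.216]
tool_rot: [-2.404, -2.015, 0.006]
contact_force: [-5.6, 1.3, 6.3]
opening: 0.007
```

```bash
cat > meas.py <<'E'
import numpy as np
g=np.load("rect.npy").astype(float).mean(2)
for y in(-22,-19,-16,-3,0,3,6,9,12,20,22,24,26,28):
    c=g[:,int((y+40)*10)-5:int((y+40)*10)+6].mean(1); c=np.convolve(c,np.ones(9)/9,"same")
    gr=np.gradient(c); k=60+np.argmin(gr[60:170]); k3=270+np.argmin(gr[270:350]); k2=60+np.argmax(gr[60:170])
    print(y,"fall %.1f(%.1f) rise %.1f(%.1f) lowfall %.1f(%.1f)"%(k/10-22,gr[k],k2/10-22,gr[k2],k3/10-22,gr[k3]))
E
python3 meas.py; python3 rect.py r2.png; python3 meas.py
```

```text
-22 fall -14.2(-0.4) rise -8.4(2.1) lowfall 8.3(-3.5)
-19 fall -10.7(-0.1) rise -7.4(1.9) lowfall 9.2(-3.8)
-16 fall -11.8(-0.5) rise -6.3(2.2) lowfall 8.8(-3.8)
-3 fall -12.9(-0.8) rise -8.8(1.6) lowfall 8.3(-4.0)
0 fall -11.6(-2.4) rise -7.7(2.0) lowfall 7.9(-3.5)
3 fall -11.8(-2.9) rise -8.3(1.8) lowfall 8.0(-3.9)
6 fall -11.5(-2.8) rise -8.0(1.7) lowfall 7.6(-4.0)
9 fall -11.6(-2.7) rise -8.1(2.0) lowfall 7.7(-3.1)
12 fall -10.9(-3.2) rise -6.5(1.6) lowfall 7.3(-0.9)
20 fall -9.4(-3.0) rise -12.9(0.6) lowfall 12.6(-0.4)
22 fall -9.0(-2.8) rise -12.4(0.4) lowfall 11.3(-0.8)
24 fall -9.5(-3.0) rise -6.1(1.0) lowfall 10.0(-1.4)
26 fall -9.2(-2.9) rise -5.4(0.9) lowfall 10.5(-1.3)
28 fall -9.8(-2.7) rise -6.0(0.6) lowfall 9.8(-1.4)
20.725 [ 0.53804685 -0.14780261  0.21601158] [-5.46563926  1.65570807  6.24919463]
w per mm jamb x,z: 0.9253637073932504 0.3790804783148545
-22 fall -14.1(-0.3) rise -8.6(2.0) lowfall 10.2(-2.8)
-19 fall -10.8(-0.1) rise -7.3(1.8) lowfall 9.9(-4.2)
-16 fall -12.5(-0.4) rise -6.2(2.2) lowfall 9.1(-4.3)
-3 fall -12.8(-1.0) rise -8.8(1.8) lowfall 8.5(-3.7)
0 fall -11.6(-2.5) rise -7.8(2.0) lowfall 7.9(-3.6)
3 fall -11.7(-3.0) rise -8.2(1.9) lowfall 7.3(-4.5)
6 fall -11.6(-2.8) rise -7.1(1.6) lowfall 6.7(-3.9)
9 fall -11.7(-2.6) rise -7.9(1.8) lowfall 7.6(-3.0)
12 fall -10.5(-3.0) rise -6.2(1.8) lowfall 7.2(-1.0)
20 fall -9.4(-3.1) rise -12.9(0.6) lowfall 10.6(-0.4)
22 fall -9.3(-2.8) rise -12.4(0.4) lowfall 11.2(-1.1)
24 fall -9.7(-3.0) rise -6.2(1.1) lowfall 10.3(-1.6)
26 fall -9.1(-2.9) rise -5.8(0.8) lowfall 10.5(-1.4)
28 fall -9.7(-2.8) rise -6.2(0.7) lowfall 10.2(-1.4)
```

Friction on the plunger held the knuckle: the silhouette didn't move while the TCP moved 1 mm. I'll lift off the plunger, shift and lower again.

arm_command:
  rows: "-0.5 0 3 0 0 0; -0.5 0 6 0 0 0; 0 0 10 0 0 0; 0.7 -0.1 12 0 0 0; 0.7 -0.1 12 0 0 0; 0.7 -0.1 12 0 0 0"

```text
t: 21.48
tool_pos: [0.5385, -0.1478, 0.2273]
tool_rot: [-2.403, -2.015, 0.006]
contact_force: [-0.1, 0.2, -2.0]
opening: 0.0069
```

Run:
```python
from station import monitor
o=monitor.get_obs(); print(o["tool_pos"],o["tool_rot"],o["contact_force"],o["wrist_torque"])
```

```text
[ 0.53854595 -0.14780153  0.22734675] [-2.40339386 -2.01460265  0.00644149] [-0.05794266  0.24354383 -2.02532325] [-0.03502976 -0.00766684  0.04534151]
```

Run:
```python
from station import monitor
import numpy as np
from scipy.spatial.transform import Rotation as R
o=monitor.get_obs(); A=R.from_rotvec(o["tool_rot"])
def want(yaw): 
    a=np.radians((yaw+90)/2+90+0); 
    c=[R.from_rotvec(np.pi*np.array([np.cos(t),np.sin(t),0])) for t in (np.radians((yaw+90)/2),np.radians((yaw-90)/2))]
    return min(c,key=lambda w:(w*A.inv()).magnitude())
for y in(-10.05,): print(np.degrees((want(y)*A.inv()).as_rotvec()))
print("hole vector tilt mm", A.apply([0,0,.1217])*1e3)
print("at j1", R.from_rotvec([-2.40553,-2.01589,.00205]).apply([0,0,.1217])*1e3)
```

```text
[-0.09104344 -0.38346853  0.00834069]
hole vector tilt mm [  -0.81449185    0.19344    -121.69712069]
at j1 [  -0.36099555    0.18325256 -121.69932662]
```

arm_command:
  rows: "0 0 0 -0.1 -0.38 0; 0 0 0 -0.1 -0.38 0; 0 0 -2 -0.1 -0.38 0; 0 0 -4 -0.1 -0.38 0; 0 0 -6 -0.1 -0.38 0; 0 0 -8 -0.1 -0.38 0; 0 0 -9.5 -0.1 -0.38 0; 0 0 -10.7 -0.1 -0.38 0; 0 0 -10.7 -0.1 -0.38 0; 0 0 -10.7 -0.1 -0.38 0"

```text
t: 22.72
tool_pos: [0.5387, -0.1479, 0.217]
tool_rot: [2.407, 2.018, 0.0]
contact_force: [-0.7, 0.2, 5.1]
opening: 0.0071
```

```bash
python3 rect.py r3.png; python3 meas.py; python3 -c "
from station import monitor
o=monitor.get_obs();print(o['tool_rot'],o['opening'])"
```

```text
23.025 [ 0.5387059  -0.14786535  0.21680354] [-0.76502959  0.49001101  3.91477803]
w per mm jamb x,z: 0.9253637073932504 0.3790804783148545
-22 fall -14.2(-0.7) rise -8.6(1.9) lowfall 10.8(-4.0)
-19 fall -10.7(0.1) rise -7.3(1.8) lowfall 11.4(-3.8)
-16 fall -12.6(-0.9) rise -6.3(2.1) lowfall 11.0(-4.6)
-3 fall -12.8(-1.3) rise -6.7(2.0) lowfall 10.6(-4.5)
0 fall -10.5(-2.4) rise -5.5(1.6) lowfall 10.2(-4.6)
3 fall -10.0(-2.6) rise -6.1(1.7) lowfall 9.6(-4.5)
6 fall -9.3(-2.6) rise -5.1(1.6) lowfall 9.0(-4.1)
9 fall -9.8(-2.8) rise -5.7(2.0) lowfall 8.8(-3.0)
12 fall -9.0(-3.0) rise -5.1(1.6) lowfall 10.5(-1.0)
20 fall -9.3(-3.1) rise -13.0(0.5) lowfall 12.6(-0.5)
22 fall -9.2(-2.9) rise -12.3(0.3) lowfall 12.9(-1.2)
24 fall -9.7(-3.1) rise -6.1(1.1) lowfall 12.0(-1.6)
26 fall -9.2(-2.9) rise -5.7(0.8) lowfall 11.3(-1.3)
28 fall -9.8(-2.7) rise -6.2(0.6) lowfall 11.7(-1.3)
[2.40720715e+00 2.01774687e+00 2.40567925e-04] 0.0069466631088663305
```

The leaf's silhouette now lines up with the fixed knuckle (-9.7 against -9.4 mm), and the sideways force is gone. I'll trim the height by 0.2 mm and take a final look.

arm_command:
  rows: "0 0 -0.3 0 0 0; 0 0 -0.3 0 0 0; 0 0 -0.3 0 0 0; 0 0 -0.3 0 0 0"

```text
t: 23.52
tool_pos: [0.5387, -0.1479, 0.2165]
tool_rot: [2.407, 2.018, 0.0]
contact_force: [-1.2, 0.1, 5.4]
opening: 0.007
```

```bash
python3 rect.py r4.png
python3 - <<'E'
from h import *; from mos import *
d=vision.get_image("side"); r=cv2.resize(cv2.imread("pics/r4.png"),None,fx=.8,fy=.8)
t=vision.get_image("top")
a=grid(d,(325,280,370,330),4.8); b=grid(d,(210,155,310,285),1.9,20); c=grid(t,(150,180,345,225),1.6,20)
x=np.hstack([cv2.copyMakeBorder(i,0,248-i.shape[0],0,0,0) for i in(a,b)]+[cv2.copyMakeBorder(c,0,248-c.shape[0],0,0,0)])
w=min(800,max(x.shape[1],640)); A=np.zeros((600,800,3),np.uint8); A[:248,:min(800,x.shape[1])]=x[:,:800]; A[248:,:640]=r[:352]; cv2.imwrite("pics/f.png",A)
E
```

```text
23.825 [ 0.53871796 -0.14786161  0.21655407] [-0.21771835  1.08708604  4.95226474]
w per mm jamb x,z: 0.9253637073932504 0.3790804783148545
```

View pics/f.png

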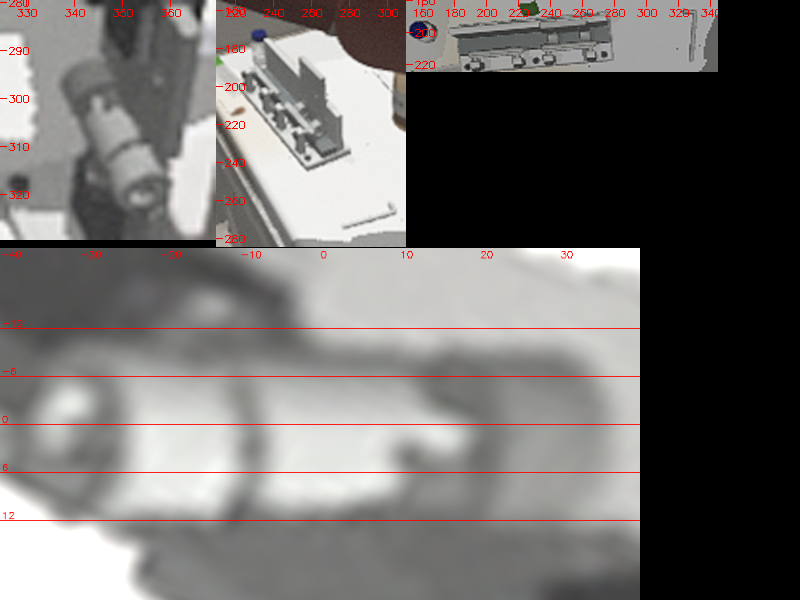

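The three knuckles now form one straight cylinder in the rectified view, with matching edges at about -9 and +11. Leaf_two, the pin (side px about (290,265)) and the vial are still in place. Handing in.

```bash
python3 -c "
from station import workorder,monitor
o=monitor.get_obs();print(o['t'],o['tool_pos'],o['contact_force'],o['opening']);print(workorder.finish_job())"
```

```text
23.925 [ 0.53872981 -0.14788827  0.21658736] [-1.45751868  0.52152742  5.58796837] 0.007134352177442137
the job is handed in; nothing more can be done
None
```

I pulled leaf_one (left half of the rail) up off its catch, carried it to the jamb and lowered its knuckle into the gap. It is still gripped at 80 N, holding the plunger down at the aligned height. I handed the job in at t ≈ 23.9 s, and no verdict was reported.

**Last checks:**
- **Height:** the tool was at z = 0.2166 m, about 0.6 mm above the plunger's hard stop. The stop is 0.5 mm below aligned, so this is right to about 0.1 mm. The wrist read about +5 N upward on top of the leaf's own weight.
- **Along the hole axis:** I felt both fixed knuckles and centred the leaf between the two contacts.
- **Across the axis (x):** my first alignment was about 2 mm off toward -x. Friction on the plunger also stopped a direct sideways correction, so I lifted off, removed a 0.4° tilt and lowered again.
- **Result in x:** the leaf's outline then matched the far fixed knuckle to about 0.3 mm. A second edge suggested it might be about 1 mm the other way, so x is less certain than the other two directions.
- **Other objects:** in the last pictures leaf_two, the pin and the vial looked unmoved.

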